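Fit the brass hanger to the bent tool rail

ROBOT

A 6-joint arm with a two-finger parallel gripper is mounted at the origin on the work surface. World frame = base frame: x ahead of the robot, y to its left, z up, the work surface at z = 0. Lengths are in m, angles in rad, forces in N, time in s.
With the tool pointing down it reaches from about 0.35 to 0.775 m from the base axis. Payload 7.3 kg.
Tool frame: the origin (TCP) lies at the very end of the fingers, on their centre line; the grasp point (between the pads) lies grip_point_offset behind it (grip_point_offset is the distance from the TCP to the grasp point, in m); z points along the fingers, y is the direction in which the jaws open and shut (so a half turn about z gives the same grasp; the last joint's range is limited). The gripper opens to 92 mm and grips with 3 to 60 N. Pads are 19 mm wide; open, the fingers measure 130 mm over their backs; the gripper's body (75 mm by 190 mm) begins 47 mm behind the grasp point.
Start: joints at [-1.425, 0.342, 1.524, -0, 1.275, -0.146], TCP at [0.151, -0.503, 0.227] pointing down, gripper open.
Joint ranges: [-2.53, 2.53], [-0.77, 2.02], [0.04, 2.7], [-1, 4.14], [0.28, 2.66], [-3.11, 3.11]. Speed limits (rad/s): [2.57, 2.57, 3.14, 3.14, 3.14, 3.14].

INTERFACE

Orientations are given as [roll, pitch, yaw] about the fixed x, y, z axes, in that order (R = Rz(yaw) Ry(pitch) Rx(roll)).
In Python, from cell import * gives the robot as it stands.
- The arm moves only by the shell command python3 -m inch 'ROWS' [OPENING] [FORCE]. ROWS is JSON, a list that holds one entry, the list of rows, each a list of 4 numbers: the shift along the tool's x, y, z in mm, then the turn about the tool's z in rad. In form: [[[x, y, z, roll], ...]]. A call has 1 to 10 rows; each row shifts and turns the commanded pose from where the row before left it, along the tool's axes as they then stand; what a row does not reach is not made up. A row lasts 1/8 s, in which the tool goes at most 62.5 mm and 10.7 degrees, less where a joint would pass 70% of its speed; a pose out of reach is approached as far as the arm can. A call with a gripper value outside its range is refused whole. OPENING is the closure, from -1 (fully open) to 1 (shut), set as the call begins (- or left out, the last holds). The fingers move at their own pace and stop on an object; FORCE is the grip in N (left out, the last holds). Time passes only in rows, so rows that do not move let the fingers close. It gives the time, the measured TCP pose, the force and the opening at its end, in the units of the state.
- observe(): the state, without advancing time (a new reading comes with each control period).
- read_camera(name): name is "scene" or "top" or "wrist"; returns a dict with "img" (420x560x3 uint8, blue, green, red), "fx", "fy", "cx", "cy" (pixels), "k1" (the pictures are not rectified: a ray, as slopes to the right and down, at radius r is drawn at 1 + k1 r^2 times it, then the intrinsics apply), "eye" and "rotation" of the camera in the world; the wrist camera has in their place "T_tool_cam" (4x4, takes a point from camera to tool coordinates, whose origin is the TCP and whose axes are the flange's). Camera axes: x right, y down, z forward; pixel columns grow to the right and rows downward; lengths in m; the calibration is good to about 2 mm. A picture is of the moment at which its call begins: read the wrist's pose just before it. There is no depth.
- hand_in(): hands the job in, once; it reports no verdict.
Trained networks look in the newest picture that a camera, given by its name, has taken for a name from the list of things; names that differ only in an ending like _2 or _b are one class to them, and where a whole thing is asked for, a point or a joint stands for the part that bears it (a point fixed in the world has none). Each returns a list of dicts, best first, with "conf" (0 to 1); they miss things now and then, are a little off and sometimes report something else, mostly with a low value. They report only what shows in the picture. A call takes as long as a camera call. They do not tell look-alikes from the thing itself.
- boxes_of(camera, label): "at" ([row, column] in pixels, amid what is visible of it).
- place_of(camera, label): "at" ([row, column] in pixels: a listed point, or the origin of a listed thing).
The state is a dict: "time": time; "qpos": joint angles; "qvel": joint speeds; "joint_efforts": joint torques, N m; "tool_pos": TCP position; "tool_rot": TCP orientation; "contact_force": force on the tool from outside, world axes, zero at the start; "torque": the same for the moment, N m; "opening": finger opening in m.
Only numpy, scipy, OpenCV 4.12 (cv2) and the standard library are available. Lean on these libraries where they do the work, as an engineer would, in place of code of your own. Each camera call takes 0.05 s, during which the arm holds its last target. There are 200 camera calls.

TASK

Lift the brass hanger out of its stand, thread its eye over the free end of the bent steel rail, and slide it round both bends, easing it along without forcing it, until you feel it press lightly against the red stop collar. Let go and leave it hanging there, right up against the collar, and leave the dark hanger and everything else on the bench where they are.

Things in the scene. Friction and masses are not known exactly. Their poses are not given: they have to be found in the camera images.
- hanger_eye (a point): Centre of the eye of the BRASS hanger (pale wooden tab), a rigid flat piece 10 mm thick, 80 mm tall, 0.11 kg: foot 20 mm wide, 10 mm high; above it a ring, 26 mm outside, 13 mm bore, centre 22 mm above the foot's underside; then the tab, 24 mm wide, from 34 to 80 mm up. Axes: x along the bore (the 10 mm thickness), y across the width, z up. Both faces are alike; either may lead.
- hanger_tab (a point): Grip point of the brass hanger: middle of its tab, 60 mm above the underside, 38 mm above the eye's centre; same axes. Pinch it from above across the 10 mm thickness (along x). It starts upright, foot 9 mm deep in the loose pocket (1.5 mm play all round) of a wooden stand 50 x 60 x 21 mm: lift it straight up.
- fixture: Plywood board fixed to the bench, 220 x 360 x 18 mm; its post (top at 130 mm) carries a level steel rail: a 10 mm rod, centre line 125 mm above the bench. Origin on the bench, axes along the board. From the free tip: straight 125 mm, right bend, straight 70 mm, left bend, straight (70, 30) to (70, 190) mm in the board's axes, true. Bends: radius 30 mm. The rest is hand-bent: see rail_tip.
- rail_tip (a point): The very tip of the rail's free end, a half-round nose of 5 mm radius, on the rod's centre line; z up, the rod runs from it in +y. Between here and the true last straight the rod is level but hand-bent and not measured: each bend is 90 degrees give or take up to 11, and each straight may be kinked midway by up to 6 degrees, so its line is known only to some mm: follow it by feel or sight.
- rail_root (a point): Where the rod's centre line enters the post's face, the end of the last straight; axes as the board's, so the last straight comes to it in +y. On this straight a red stop collar, 24 mm outside and 12 mm long, is clamped immovably, but not in a known place: its face towards the coming hanger stands 75 to 140 mm before this point. See or feel where it is.
- dark_hanger: A second hanger of the same shape, dark steel with a dark tab, in the other stand; leave it. Origin at the underside of its foot.
- chisel_blue: Chisel with a blue handle, 265 mm long, lying beyond the work; origin near its ferrule.
- try_square: Try square, wooden stock 150 mm, steel blade 200 mm, lying on the bench; origin under the middle of the stock.
- offcut: Pale wooden offcut 40 x 70 x 22 mm lying on the board; origin under its centre.
- screw_tin: Steel bowl 80 mm across, 50 mm high; origin under its centre.
Mind the look-alikes: they are no part of the job. What is shaped like the part that bears hanger_eye but blue or orange is not meant.

How it is judged:
By the outcome, as a careful person would: the job done as asked, in the order asked, and still so for the second after the job is handed in, with the robot touching nothing.
It also fails if it takes over 72 s, if anything falls off the work surface, if the arm or the gripper's body presses on something with over 40 N, if the wrist force passes 120 N, or if a joint passes its speed limit or range.

## Working session

There is one attempt and no reset: what is moved stays moved. The work goes in short steps, Python scripts to look and compute and a shell command to move; the robot and the scene stay as the last step left them, time stands still between calls to the robot, and variables do not carry over. Pictures are saved under pics/ and viewed, about 8 in all and at most 12, crops included, and the job is handed in when it is done.

```bash
ls; mkdir -p pics; python3 - <<'E'
from cell import *
import cv2
s=observe(); print({k:(v if not hasattr(v,'round') else v.round(4)) if not isinstance(v,(list,tuple)) else [round(float(x),4) for x in v] for k,v in s.items()})
try: print(grip_point_offset)
except Exception as e: print(e)
ims=[]
for c in("top","scene"):
    d=read_camera(c); cv2.imwrite(f"pics/{c}0.png",d["img"]); print(c,{k:v for k,v in d.items() if k!="img"})
    for n in("hanger_eye","hanger_tab","fixture","rail_tip","rail_root","dark_hanger","offcut"):
        print(n,[(r["at"],round(r["conf"],2)) for r in place_of(c,n)][:4])
d=read_camera("wrist");print({k:v for k,v in d.items() if k!="img"})
E
```

```text
pics
{'time': 0.0, 'qpos': array([-1.425 ,  0.3428,  1.525 , -0.    ,  1.2754, -0.146 ]), 'qvel': array([ 0.0003, -0.002 ,  0.0006,  0.0012,  0.0004, -0.0012]), 'joint_efforts': array([-1.50000e-03, -4.31252e+01, -2.44220e+01,  7.17000e-02,
        5.62000e-02, -1.00000e-04]), 'tool_pos': array([ 0.151 , -0.5024,  0.226 ]), 'tool_rot': array([-3.140e+00, -2.000e-04,  2.917e-01]), 'contact_force': array([-0.2744, -0.5469,  0.0512]), 'torque': array([ 0.0108, -0.0443,  0.0225]), 'opening': 0.09209984381153281}
0.0188
top {'fx': 455.87251073243135, 'fy': 455.87251073243135, 'cx': 282.28686546535624, 'cy': 214.7197159493746, 'k1': -0.048319644158995, 'eye': array([ 0.4511894 , -0.02108008,  1.4849403 ]), 'rotation': array([-3.05333575,  0.0081971 , -1.58371806])}
hanger_eye [([255.2, 391.5], 0.59), ([256.9, 363.2], 0.53), ([265.2, 418.6], 0.5)]
hanger_tab [([205.1, 188.0], 0.61), ([264.2, 419.1], 0.6), ([257.8, 394.5], 0.55), ([262.8, 370.2], 0.41)]
fixture [([229.7, 256.4], 0.74)]
rail_tip [([256.6, 298.2], 0.6), ([248.0, 203.8], 0.58), ([165.0, 349.9], 0.43)]
rail_root [([209.1, 185.2]
[... 486 characters left out ...]
xture [([231.0, 304.1], 0.58)]
rail_tip [([191.0, 259.2], 0.57), ([293.2, 225.5], 0.24)]
rail_root [([196.4, 372.1], 0.89)]
dark_hanger [([256.2, 203.7], 0.58), ([232.2, 302.6], 0.38)]
offcut [([209.0, 339.4], 0.44)]
{'fx': 309.31294521621726, 'fy': 309.31294521621726, 'cx': 277.1929908157728, 'cy': 212.09442739725, 'k1': -0.0558666812836276, 'T_tool_cam': array([[-5.15066542e-04, -9.51803897e-01, -3.06706824e-01,
         8.27122222e-02],
       [ 9.99999457e-01, -7.68162000e-04,  7.04494672e-04,
         6.71830108e-04],
       [-9.06141302e-04, -3.06706295e-01,  9.51803776e-01,
        -1.57828069e-01],
       [ 0.00000000e+00,  0.00000000e+00,  0.00000000e+00,
         1.00000000e+00]])}
```

```bash
python3 - <<'E'
import cv2,numpy as np
t=cv2.imread("pics/top0.png");s=cv2.imread("pics/scene0.png")
cv2.imwrite("pics/top0c.png",cv2.resize(t[130:330,160:450],(800,552),interpolation=cv2.INTER_CUBIC))
cv2.imwrite("pics/scene0c.png",cv2.resize(s[150:350,110:400],(800,552),interpolation=cv2.INTER_CUBIC))
E
```

```text
(no output)
```

View pics/top0c.png

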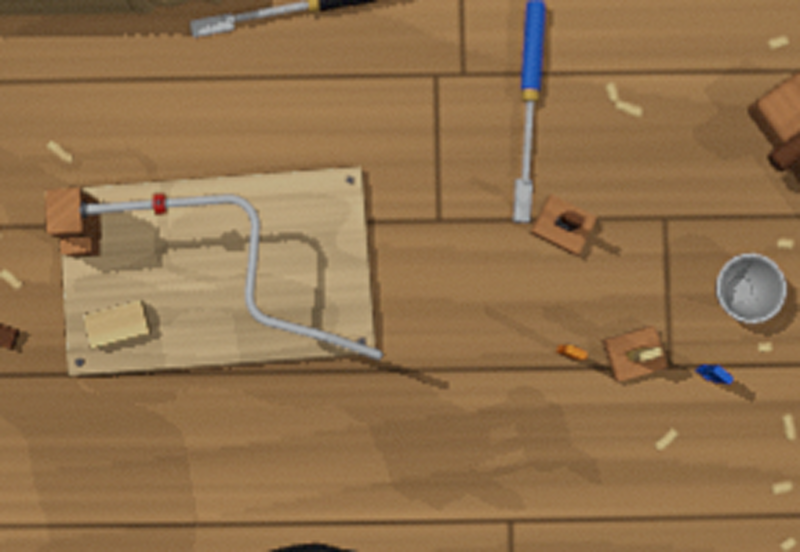

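View pics/scene0c.png

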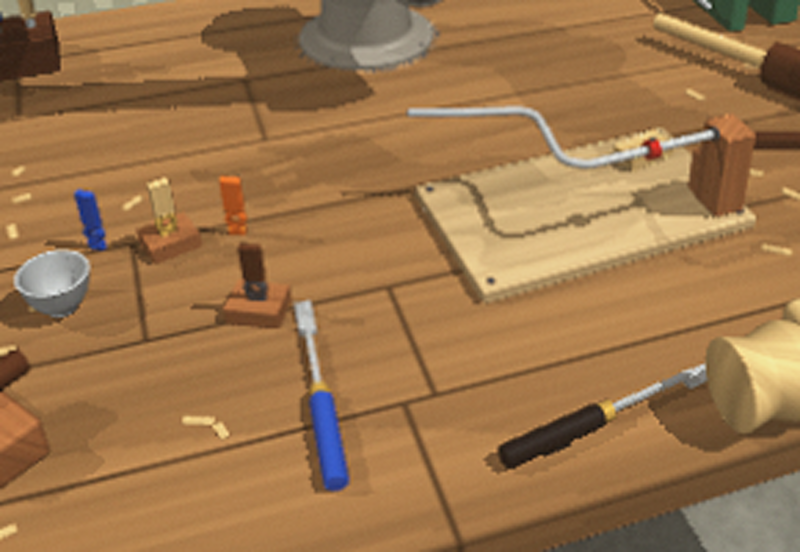

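Top view: brass hanger with the pale tab at crop (648,354), full-picture [258,395]. The look-alikes are the orange piece at crop (573,352), full [258,368], and the blue one at (715,375), full [266,419]; both stand free. The dark hanger is at (568,220). Only the pale one is pale-tabbed and brass and sits in the left-hand stand. The rail tip is at crop (380,354), the bends near (250,310) and (250,200), the collar at (160,204) and the root at (88,209).

```bash
cat > h.py <<'E'
from cell import *
import cv2, numpy as np
from scipy.spatial.transform import Rotation as Ro
def cam(c):
    s=observe(); d=read_camera(c)
    if c=="wrist":
        T=np.eye(4);T[:3,:3]=Ro.from_euler("xyz",s["tool_rot"]).as_matrix();T[:3,3]=s["tool_pos"];T=T@np.array(d["T_tool_cam"])
        d["R"],d["eye"]=T[:3,:3],T[:3,3]
    else: d["R"]=Ro.from_euler("xyz",d["rotation"]).as_matrix()
    return d
def ray(d,rc):
    p=np.array([(rc[1]-d["cx"])/d["fx"],(rc[0]-d["cy"])/d["fy"]]);q=p.copy()
    for _ in range(8): q=p/(1+d["k1"]*(q@q))
    return d["R"]@np.r_[q,1]
def at_z(d,rc,z):
    v=ray(d,rc); return d["eye"]+v*(z-d["eye"][2])/v[2]
def proj(d,X):
    c=d["R"].T@(np.asarray(X)-d["eye"]);q=c[:2]/c[2];q=q*(1+d["k1"]*(q@q))
    return np.array([d["cy"]+d["fy"]*q[1],d["cx"]+d["fx"]*q[0]])
def tri(l):
    A=np.zeros((3,3));b=np.zeros(3)
    for d,rc in l:
        v=ray(d,rc);v/=np.linalg.norm(v);M=np.eye(3)-np.outer(v,v);A+=M;b+=M@d["eye"]
    return np.linalg.solve(A,b)
E
python3 - <<'E'
from h import *
t=cam("top");s=cam("scene"); S=290/800
# tab top centre: top crop / scene crop
print("tab top",tri([(t,(130+354*S,160+650*S)),(s,(150+181*S,110+160*S))]), at_z(t,(130+354*S,160+650*S),.09))
print("tip",tri([(t,(130+354*S,160+379*S)),(s,(150+112*S,110+410*S))]),at_z(t,(130+354*S,160+379*S),.125))
print("root",at_z(t,(130+209*S,160+88*S),.125),"nets",at_z(t,(209.1,185.2),.125))
print("collar face",at_z(t,(130+204*S,160+166*S),.125))
im=t["img"].astype(int); hsv=cv2.cvtColor(t["img"],cv2.COLOR_BGR2HSV)
m=((hsv[...,1]<70)&(hsv[...,2]>90)).astype(np.uint8); m[:, :185]=0;m[:,302:]=0;m[:195]=0;m[265:]=0
n,l,st,_=cv2.connectedComponentsWithStats(m);i=1+np.argmax(st[1:,4]);print(st[1:][st[1:,4]>8])
sat=im[...,2]-im[...,0] # red-blue: wood high, steel low
for r in range(195,262,3): print(r,''.join('%4d'%x for x in sat[r,186:302:3]))
E
```

```text
tab top [ 0.43671665 -0.35388734  0.0898673 ] [ 0.43652145 -0.35522949  0.09      ]
tip [ 0.44126992 -0.05383171  0.12385756] [ 0.44103003 -0.05466078  0.125     ]
root [0.60245017 0.26028818 0.125     ] nets [0.59263316 0.28051853 0.125     ]
collar face [0.60672558 0.17487328 0.125     ]
[[220 200  79  61 459]
 [191 202  24   6  90]]
195   79  78  78  74  74  76  74  76  71  69  63  61  64  56  61  63  60  64  60  59  62  62  61  60  59  59  59  59  58  59  58  62  61  38  49  52  78  77  79
198   86  53  58  62  58  62  63  61  60  63  61  60  61  61  60  58  61  63  62  61  60  60  60  59  59  61  60  60  62  63  63  63  62  63  64  54  64  77  77
201   95  51  42  61  63  63  67  65  66  65 132  92  55  42  30  14   6   3   2  -2   9  65  62  62  60  62  60  60  61  60  59  61  63  62  61  58  68  80  80
204   95  14  -2  -3  -1  -1  -3  -7  -6  -8 109  63   1  12  25  28  42  52  60  60  33  -5  64  65  63  61  61  62  61  62  60  62  61  61  60  59  64  76  75
207   92  22   8  14  43  49  49  55  63  62  70  70  59  58  62  62  60  62  60  61  62  41  -1  64  61  62  64  62  
[... 2240 characters left out ...]
  41   5  -5  -4  -1  37  61  62  59  62  62  59  57  76
252   60  61  69  68  65  68  67  52  45  41  44  62  59  61  62  60  59  62  60  60  59  60  58  58  60  59  57  61  58  28  -2  -4   0  37  64  30  61  58  78
255   59  57  56  58  49  43  45  42  56  59  59  61  62  62  62  58  62  61  62  61  59  59  60  61  59  60  60  59  60  57  46  42  43  -1  -4  -5  50  55  79
258   60  58  59  58  59  57  56  59  58  58  59  60  60  63  60  62  62  62  61  60  57  54  56  56  56  57  55  57  58  57  58  56  39  40  39  16  -4  -7  76
261   61  -5  60  59  61  60  59  60  58  59  58  58  60  60  59  59  61  59  58  51  50  41  44  46  46  46  46  48  60  64  65  65  69  69  64  47  47  48  51
```

```bash
python3 -m inch '[[[40,-7.5,3,0],[40,-7.5,3,0],[40,-7.5,3,0],[40,-7.5,3,0],[40,-7.5,3,0],[40,-7.5,3,0],[40,-7.5,3,0],[37,-7.5,3,0],[0,0,0,0],[0,0,0,0]]]' 0.3 25
python3 - <<'E'
from h import *
d=cam("wrist");cv2.imwrite("pics/w1.png",d["img"]);np.savez("pics/w1.npz",R=d["R"],eye=d["eye"],k=[d[k] for k in("fx","fy","cx","cy","k1")])
print(observe()["tool_pos"],observe()["tool_rot"],proj(d,[.4365,-.355,.09]))
for n in("hanger_eye","hanger_tab"): print(n,[(r["at"],round(r["conf"],2)) for r in place_of("wrist",n)][:4])
E
```

```text
time: 2.2
tool_pos: [0.437, -0.3543, 0.2026]
tool_rot: [3.142, 0.001, 0.292]
contact_force: [0.3, -0.0, -0.6]
opening: 0.0322
[ 0.43668225 -0.35462674  0.20274694] [3.14149051e+00 4.69574695e-04 2.91244673e-01] [208.0931714  276.76765641]
hanger_eye [([164.9, 210.9], 0.95), ([227.9, 342.3], 0.68), ([190.4, 278.4], 0.56)]
hanger_tab [([200.2, 278.4], 0.88), ([174.5, 205.7], 0.79), ([242.9, 348.9], 0.65)]
```

View pics/w1.png

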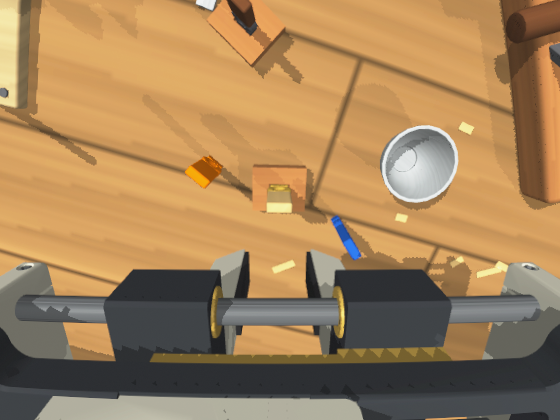

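```bash
python3 - <<'E'
import cv2
t=cv2.imread("pics/w1.png")
cv2.imwrite("pics/w1c.png",cv2.resize(t[145:275,180:375],(780,520),interpolation=cv2.INTER_CUBIC))
E
```

```text
(no output)
```

View pics/w1c.png

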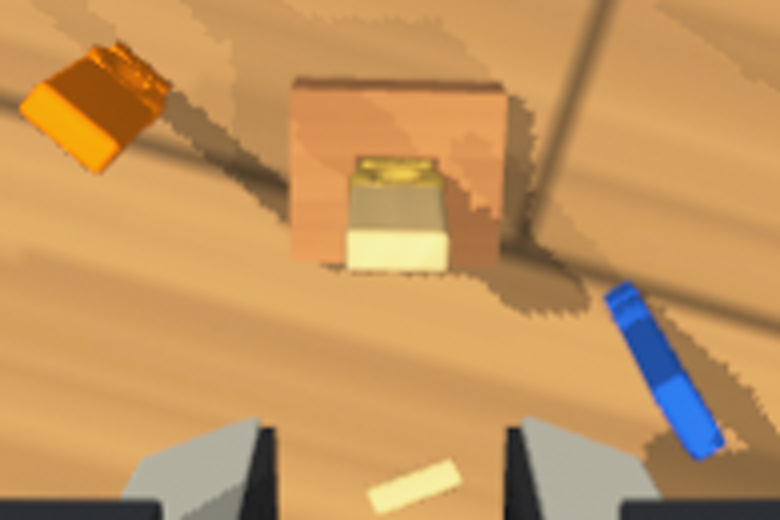

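```bash
python3 - <<'E'
from h import *
z=np.load("pics/w1.npz");w=dict(zip(("fx","fy","cx","cy","k1"),z["k"]),R=z["R"],eye=z["eye"])
print("tab",at_z(w,(207.3,279.3),.092))
t=cam("top");im=t["img"].astype(float);wt=np.clip(50-(im[...,2]-im[...,0]),0,None)/55
P=[]
def add(r,c): P.append(at_z(t,(r,c),.125)[:2])
# first straight: columns from tip back
def colc(c,r0,r1):
    w=np.where(wt[r0:r1,c]>.45,wt[r0:r1,c],0);return (w*np.arange(r0,r1)).sum()/w.sum()
def rowc(r,c0,c1):
    w=np.where(wt[r,c0:c1]>.45,wt[r,c0:c1],0);return (w*np.arange(c0,c1)).sum()/w.sum()
for c in range(297,255,-3):
    g=244+(c-254)*.36; add(colc(c,int(g-5),int(g+5)),c)
for r in range(241,206,-3): add(r,rowc(r,245,258))
for c in range(245,189,-3):
    if 213<=c<=222: continue
    add(colc(c,197,209),c)
P=np.array(P); np.save("rail.npy",P)
d=np.diff(P,axis=0);h=np.degrees(np.arctan2(d[:,0],d[:,1]))
for p,a in zip(P,np.r_[h,0]): print((p*1000).round(1),a.round(0))
print("tip col: ",wt[255:262,296:302].round(1))
print("nets root",at_z(t,(209.1,185.2),.125))
l=P[-14:];A=np.polyfit(l[:,1],l[:,0],1);print("last heading deg",np.degrees(np.arctan(A[0])),"res",(l[:,0]-np.polyval(A,l[:,1])).round(4))
hs=im[203:206,205:230];print((hs[...,2]-hs[...,0]).round())
E
```

```text
tab [ 0.43847293 -0.3568084   0.092     ]
[442.  -53.5] 11.0
[443.8 -44.6] 36.0
[450.1 -35.8] 7.0
[451.1 -26.9] 20.0
[454.3 -18. ] 19.0
[457.4  -9.2] 19.0
[ 4.604e+02 -3.000e-01] 19.0
[463.5   8.6] 19.0
[466.6  17.5] 17.0
[469.4  26.4] 9.0
[470.8  35.3] 14.0
[473.1  44.2] 17.0
[475.9  53.2] 19.0
[479.   62.1] 36.0
[494.3  82.9] 72.0
[503.2  85.9] 90.0
[512.2  85.9] 93.0
[521.2  85.4] 105.0
[530.1  83. ] 92.0
[539.1  82.7] 93.0
[548.1  82.2] 92.0
[557.1  81.9] 99.0
[566.1  80.5] 97.0
[575.1  79.4] 92.0
[584.1  79.1] 74.0
[593.2  81.7] 45.0
[611.4 100.1] 5.0
[612.2 109.1] -1.0
[611.9 118.1] -1.0
[611.8 127.2] 0.0
[611.8 136.2] -7.0
[610.7 145.2] -7.0
[609.6 154.3] -1.0
[609.4 163.3] -4.0
[607.1 199.5] -1.0
[606.9 208.6] -0.0
[606.9 217.7] -9.0
[605.4 226.7] -6.0
[604.4 235.8] 0.0
[604.5 244.9] -1.0
[604.4 253.9] -7.0
[603.3 263. ] 0.0
tip col:  [[0.  0.  0.  0.  0.  0. ]
 [0.7 0.2 0.  0.  0.  0. ]
 [1.  0.9 0.2 0.  0.  0. ]
 [1.  1.1 0.8 0.  0.  0. ]
 [0.9 0.9 0.4 0.  0.  0. ]
 [0.3 0.3 0.  0.  0.  0. ]
 [0.  0.  0.  0.  0.  0. ]]
nets root [0.59263316 0.28051853 0.125     ]
last heading deg -3.4933257263619484 res [-0.0003  0.      0.0006  0.0001 -0.0004 -0.0001 -0.0002  0.0002  0.0007
 -0.0002 -0.0006 -0.      0.0004 -0.0002]
[[  9.  10.   4.   8.   6.   2.   2.   3.   1.   1.  54.  69.  16.  70.
   50. -10.  -8.  -6.  -6.  -5.  -6.  -4.  -7.  -4.  -6.]
 [ -5.  -4.  -4.  -6.  -6.  -7.  -7.  -7.  -8.  -2.  56. 102.  78. 109.
   56.  -9.  -5.   0.   0.   1.   9.  13.  15.  24.  26.]
 [ -2.  -4.  -4.   0.   0.   1.   4.  11.  13.  17.  55. 114. 117. 128.
   87.  37.  51.  57.  56.  57.  60.  57.  60.  62.  62.]]
```

```bash
python3 -m inch '[[[0,0,0,-0.175],[0,0,0,-0.175],[0,0,0,-0.175],[0,0,0,-0.175],[0,0,0,-0.175],[0,0,0,-0.175],[0,0,0,-0.175],[0,0,0,-0.175],[0,0,0,-0.16],[0,0,0,0]]]'; python3 -c "
from cell import *
print(observe()['tool_pos'],observe()['tool_rot'],observe()['qpos'])"
```

```text
time: 3.65
tool_pos: [0.4369, -0.3546, 0.2029]
tool_rot: [3.142, 0.0, 1.849]
contact_force: [-1.6, -0.0, -0.9]
opening: 0.0318
[ 0.43688145 -0.35462166  0.20288031] [3.14156991e+00 2.59636528e-04 1.84935002e+00] [-8.17981876e-01  4.29971717e-01  1.45653108e+00 -1.03456945e-04
  1.25484849e+00 -1.09650344e+00]
```

```bash
python3 -m inch '[[[-2.3,0.9,25,0],[0,0,30,0],[0,0,30,0],[0,0,30,0],[0,0,25,0],[0,0,9.5,0],[0,0,0,0]]]' && python3 -m inch '[[[0,0,0,0],[0,0,0,0],[0,0,0,0],[0,0,0,0]]]' 1 20; python3 -c "
from cell import *
print(observe()['tool_pos'],observe()['tool_rot'],observe()['torque'])"
```

```text
time: 4.53
tool_pos: [0.4387, -0.3563, 0.0532]
tool_rot: [-3.141, -0.0, 1.85]
contact_force: [-0.0, -0.8, 0.7]
opening: 0.0319
time: 5.03
tool_pos: [0.4392, -0.3564, 0.054]
tool_rot: [3.141, 0.001, 1.852]
contact_force: [-0.5, 0.2, 5.0]
opening: 0.01
[ 0.43922469 -0.3564155   0.0539617 ] [3.14095533e+00 1.21442927e-03 1.85171354e+00] [ 0.07759104 -0.08199713 -0.02480774]
```

```bash
python3 -m inch '[[[0,0,-8,0],[0,0,-15,0],[0,0,-20,0],[0,0,-24,0],[0,0,-24,-0.16],[0,0,0,-0.16],[0,0,0,-0.16],[0,0,0,-0.16],[0,0,0,-0.16],[0,0,0,-0.16]]]' && python3 -m inch '[[[13,35,0,0],[13.5,35,0,0],[13.5,35,0,0],[13.5,35,0,0],[13.5,35,0,0],[13.5,34,0,0],[13.5,34,0,0],[0,0,0,0],[0,0,0,0]]]'
python3 - <<'E'
from h import *
s=observe();print(s["tool_pos"],s["tool_rot"],s["qpos"],s["opening"])
d=cam("wrist");cv2.imwrite("pics/w2.png",d["img"][100:330,100:460].repeat(2,0).repeat(2,1));cv2.imwrite("pics/w2f.png",d["img"]);np.savez("pics/w2.npz",R=d["R"],eye=d["eye"],k=[d[k] for k in("fx","fy","cx","cy","k1")])
for n in("rail_tip","hanger_eye"): print(n,[(r["at"],round(r["conf"],2)) for r in place_of("wrist",n)][:4])
print("pred tip",proj(d,[.442,-.0575,.125]))
for p in np.load("rail.npy")[::4]: print(proj(d,[*p,.125]).round(0))
E
```

```text
time: 6.28
tool_pos: [0.4389, -0.3562, 0.1451]
tool_rot: [-3.141, 0.001, 2.817]
contact_force: [-0.0, -0.6, -1.7]
opening: 0.0095
time: 7.4
tool_pos: [0.4291, -0.0963, 0.1449]
tool_rot: [-3.141, 0.002, 2.812]
contact_force: [0.5, -0.1, -2.5]
opening: 0.0099
[ 0.4291176  -0.09628103  0.1448752 ] [-3.14109275e+00  1.50184358e-03  2.81233134e+00] [-3.95027301e-01  2.80475670e-01  1.86839942e+00 -4.78229938e-04
  9.91186170e-01 -1.63630032e+00] 0.009865644435595308
rail_tip [([249.1, 340.5], 0.57)]
hanger_eye [([265.7, 117.5], 0.8), ([248.1, 276.6], 0.63), ([249.8, 459.7], 0.29)]
pred tip [251.25033751 343.78009783]
[249. 350.]
[249. 409.]
[249. 466.]
[245. 520.]
[276. 568.]
[318. 564.]
[356. 559.]
[366. 604.]
[349. 644.]
[319. 706.]
[301. 736.]
```

View pics/w2.png

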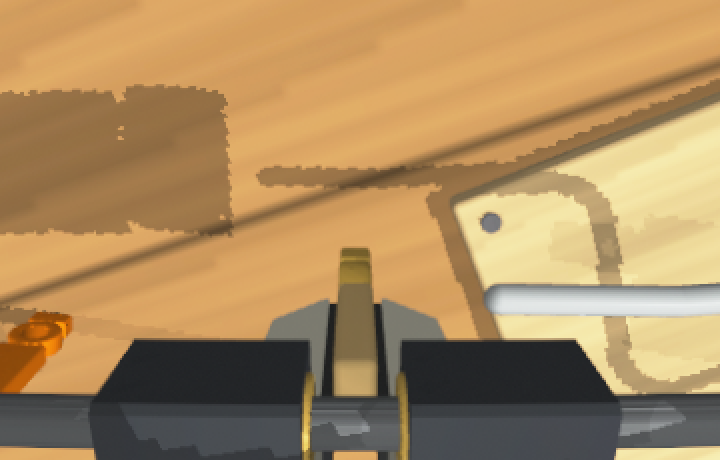

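```bash
cat >> h.py <<'E'
def rod(d,c0=345,c1=555,step=8,r0=215,r1=268,show=True):
    "rod centre line in the wrist picture -> world xy and tool xy"
    s=observe();T=Ro.from_euler("xyz",s["tool_rot"]).as_matrix();im=d["img"].astype(float);sat=im[...,2]-im[...,0]
    out=[]
    for c in range(c0,c1,step):
        g=np.where((abs(sat[r0:r1,c])<28)&(im[r0:r1,c,1]>60))[0]
        if len(g)<4: continue
        runs=np.split(g,np.where(np.diff(g)>1)[0]+1); g=max(runs,key=len)+r0
        p=at_z(d,((g[0]+g[-1])/2,c),.125);q=T.T@(p-s["tool_pos"])
        out.append([c,g[0],g[-1],*(1000*p[:2]),*(1000*q[:2])])
    return np.array(out)
E
python3 - <<'E'
from h import *
np.set_printoptions(suppress=True,linewidth=150,precision=1)
d=cam("wrist");s=observe();T=Ro.from_euler("xyz",s["tool_rot"]).as_matrix()
def tp(x,y,z): return proj(d,s["tool_pos"]+T@np.array([x,y,z])/1000)
for n,a in dict(footb_near=(10,0,42),footb_far=(-10,0,42),foottop=(10,0,32),tabtop_near=(12,0,0),ringside=(13,0,20)).items(): print(n,tp(*a))
print(rod(d,335))
im=d["img"];print(im[218:250:2,277])
E
```

```text
footb_near [224.7 279. ]
footb_far [251.2 278.9]
foottop [229.9 279. ]
tabtop_near [247.3 279.3]
ringside [232.4 279.1]
[[343.  247.  252.  440.2 -58.1   1.7  40.1]
 [351.  243.  256.  441.9 -53.3   1.7  45.2]
 [359.  243.  257.  443.9 -48.6   1.3  50.3]
 [367.  243.  257.  445.5 -43.8   1.3  55.4]
 [375.  243.  257.  447.2 -39.    1.3  60.5]
 [383.  243.  257.  448.9 -34.2   1.3  65.6]
 [391.  243.  257.  450.6 -29.4   1.2  70.7]
 [399.  243.  257.  452.3 -24.5   1.2  75.8]
 [407.  243.  257.  454.  -19.6   1.2  81. ]
 [415.  243.  257.  455.7 -14.7   1.1  86.2]
 [423.  243.  257.  457.4  -9.8   1.1  91.4]
 [431.  243.  258.  459.5  -5.    0.7  96.7]
 [439.  243.  258.  461.3   0.    0.7 102. ]
 [447.  243.  257.  462.7   5.    1.  107.2]
 [455.  242.  257.  464.1  10.1   1.3 112.4]
 [463.  242.  256.  465.5  15.2   1.6 117.7]
 [471.  241.  255.  466.6  20.3   2.2 122.9]
 [479.  241.  255.  468.4  25.4   2.2 128.3]
 [487.  240.  254.  469.5  30.6   2.8 133.6]
 [495.  240.  254.  471.4  35.8   2.8 139.1]
 [503.  239.  253.  472.5  41.1   3.4 144.4]
 [511.  239.  253.  474.4  46.3   3.4 150. ]
 [519.  238.  252.  475.5  51.6   4.  155.4]
 [527.  238.  252.  477.4  57.    3.9 161.1]
 [535.  237.  251.  478.6  62.4   4.6 166.6]
 [543.  237.  252.  480.9  67.8   4.2 172.4]
 [551.  239.  254.  484.4  73.2   2.7 178.7]]
[[101 166 220]
 [100 166 220]
 [101 167 221]
 [ 52 105 132]
 [ 43  95 117]
 [ 52 120 148]
 [ 48 109 136]
 [ 46 102 124]
 [ 50 112 138]
 [ 53 121 149]
 [ 54 125 155]
 [ 56 130 160]
 [ 69 104 124]
 [ 69 105 124]
 [ 69 105 124]
 [ 69 106 125]]
```

```bash
python3 -m inch '[[[1.4,10,0,0],[0,10,0,0],[0,8,0,0],[0,6,0,0],[0,6,0,0],[0,5,0,0],[0,0,0,0],[0,0,0,0]]]'
python3 - <<'E'
from h import *
np.set_printoptions(suppress=True,linewidth=150,precision=2)
s=observe();print(s["tool_pos"]*1000,s["tool_rot"],s["contact_force"],s["torque"])
d=cam("wrist");cv2.imwrite("pics/w3.png",cv2.resize(d["img"][200:300,215:375],(800,500),interpolation=cv2.INTER_CUBIC))
print(rod(d,300,555,12))
E
```

```text
time: 8.6
tool_pos: [0.442, -0.0528, 0.1443]
tool_rot: [-3.142, 0.0, 2.812]
contact_force: [0.3, 0.6, -0.1]
opening: 0.01
[441.98 -52.83 144.26] [-3.14  0.    2.81] [ 0.34  0.55 -0.13] [ 0.07 -0.24 -0.04]
[[300.   246.   267.   449.04 -41.25  -2.93  13.31]
 [312.   246.   267.   451.51 -34.07  -2.94  20.9 ]
 [324.   246.   260.   451.64 -26.21  -0.53  28.38]
 [336.   246.   260.   454.12 -19.05  -0.55  35.96]
 [348.   247.   260.   456.94 -11.95  -0.92  43.59]
 [360.   247.   261.   459.78  -4.83  -1.3   51.25]
 [372.   247.   261.   462.3    2.41  -1.34  58.91]
 [384.   246.   260.   464.15   9.83  -0.68  66.52]
 [396.   245.   259.   466.01  17.26  -0.03  74.16]
 [408.   244.   259.   468.22  24.65   0.27  81.87]
 [420.   244.   258.   470.46  32.08   0.56  89.62]
 [432.   243.   257.   472.36  39.6    1.2   97.35]
 [444.   242.   256.   474.28  47.16   1.84 105.13]
 [456.   241.   255.   476.22  54.77   2.47 112.95]
 [468.   240.   255.   478.53  62.37   2.74 120.89]
 [480.   241.   255.   481.58  69.96   2.32 129.06]
 [492.   245.   263.   488.65  77.21  -2.03 138.21]
 [504.   253.   267.   495.91  84.66  -6.48 147.61]
 [516.   263.   267.   502.59  92.38 -10.29 157.08]
 [528.   263.   267.   505.56 100.55 -10.46 165.77]]
```

View pics/w3.png

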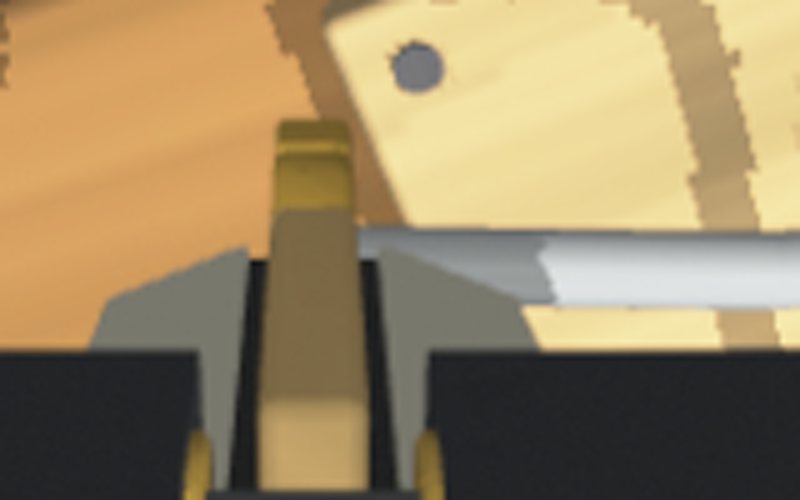

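```bash
python3 -m inch '[[[-0.6,7,0,0],[-0.1,7,0,0],[-0.1,7,0,0],[-0.1,7,0,0],[-0.1,7,0,0],[-0.1,7,0,0],[-0.2,7,0,0],[0,6,0,-0.03],[0,6,0,-0.03],[0,0,0,0]]]'
cat > look.py <<'E'
from h import *
import sys
np.set_printoptions(suppress=True,linewidth=150,precision=2)
s=observe();R=Ro.from_euler("xyz",s["tool_rot"]).as_matrix()
print(s["tool_pos"]*1000,s["tool_rot"][2],"F tool",R.T@s["contact_force"],"M tool",R.T@s["torque"],"grip",s["opening"])
d=cam("wrist");cv2.imwrite(f"pics/{sys.argv[1]}.png",d["img"])
print(rod(d,324,555,14)[:,[0,1,2,5,6]])
E
python3 look.py w4
```

```text
time: 9.9
tool_pos: [0.4628, 0.005, 0.1442]
tool_rot: [-3.142, 0.0, 2.873]
contact_force: [0.2, -0.4, -1.6]
opening: 0.01
[462.8    4.96 144.18] 2.872999259130965 F tool [-0.26 -0.29  1.65] M tool [-0.12 -0.08 -0.04] grip 0.010043502509981801
[[324.   245.   259.     0.31  28.5 ]
 [338.   245.   259.     0.29  37.34]
 [352.   245.   259.     0.27  46.2 ]
 [366.   245.   259.     0.23  55.09]
 [380.   246.   260.    -0.5   64.1 ]
 [394.   249.   265.    -3.35  73.44]
 [408.   257.   267.    -6.96  83.03]
 [520.   263.   267.   -10.12 160.07]
 [534.   264.   267.   -10.69 170.37]]
```

```bash
python3 -m inch '[[[0.2,8,0,0],[0.1,8,0,0],[0,8,0,0],[0,8,0,0],[0,8,0,0],[0,6,0,0],[0,4,0,0],[0,0,0,0],[0,0,0,0]]]';python3 look.py w5; python3 - <<'E'
import cv2
t=cv2.imread("pics/w5.png");cv2.imwrite("pics/w5c.png",cv2.resize(t[150:320,200:440],(720,510),interpolation=cv2.INTER_CUBIC))
E
```

```text
time: 11.08
tool_pos: [0.4759, 0.0529, 0.1443]
tool_rot: [3.141, 0.0, 2.872]
contact_force: [2.0, 1.0, -0.5]
opening: 0.01
[475.89  52.94 144.25] 2.8716618587508234 F tool [-1.62  1.49  0.46] M tool [-0.28 -0.35  0.03] grip 0.009953163147211034
[[324.   253.   267.    -5.34  28.61]
 [520.   262.   267.    -9.93 159.91]
 [534.   264.   267.   -10.87 170.32]]
```

View pics/w5c.png

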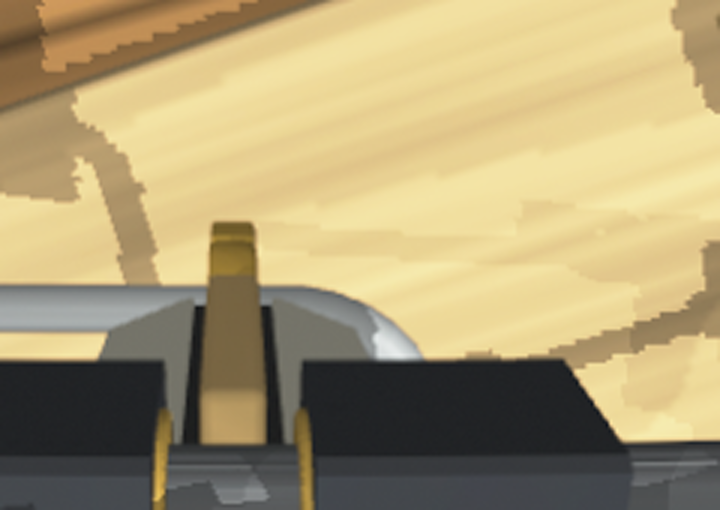

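```bash
python3 -m inch '[[[0,5,0,0],[0,4,0,0],[-0.3,4.5,0,0.15],[-0.3,4.5,0,0.15],[-0.3,4.5,0,0.15],[-0.3,4.5,0,0.15],[0,0,0,0]]]';python3 look.py w6
```

```text
time: 12.0
tool_pos: [0.4876, 0.077, 0.144]
tool_rot: [-3.141, -0.0, 2.273]
contact_force: [0.5, 0.1, -0.2]
opening: 0.0099
[487.6   77.   144.02] 2.273488963454277 F tool [-0.21  0.46  0.15] M tool [-0.23 -0.23 -0.06] grip 0.009934886642401044
[[506.   255.   267.    -7.97 149.2 ]
 [520.   256.   267.    -8.52 159.26]
 [534.   226.   238.    12.32 163.61]
 [548.   215.   236.    16.69 172.26]]
```

```bash
python3 -m inch '[[[-0.3,4.5,0,0.15],[-0.3,4.5,0,0.15],[-0.3,4.5,0,0.15],[-0.3,4.5,0,0.15],[0,0,0,0]]]';python3 look.py w7;python3 - <<'E'
import cv2
t=cv2.imread("pics/w7.png");cv2.imwrite("pics/w7c.png",cv2.resize(t[150:320,240:560],(800,425),interpolation=cv2.INTER_CUBIC))
E
```

```text
time: 12.68
tool_pos: [0.5036, 0.0837, 0.1439]
tool_rot: [-3.141, -0.0, 1.675]
contact_force: [-0.3, -0.2, -1.3]
opening: 0.0098
[503.6   83.75 143.91] 1.6754808045786609 F tool [-0.13 -0.32  1.26] M tool [-0.07 -0.1  -0.02] grip 0.00979972457928682
[[324.   250.   265.    -4.6   29.11]
 [338.   253.   267.    -6.39  38.1 ]
 [352.   256.   267.    -7.49  47.11]
 [366.   258.   267.    -8.26  56.16]
 [380.   261.   267.    -9.4   65.31]
 [394.   263.   267.   -10.19  74.5 ]
 [408.   264.   267.   -10.65  83.72]
 [422.   260.   267.    -9.31  92.74]
 [436.   250.   267.    -5.84 101.44]
 [450.   221.   258.     7.31 108.37]
 [464.   215.   235.    17.   115.7 ]
 [520.   263.   267.   -11.44 160.31]
 [534.   264.   267.   -12.03 170.59]]
```

View pics/w7c.png

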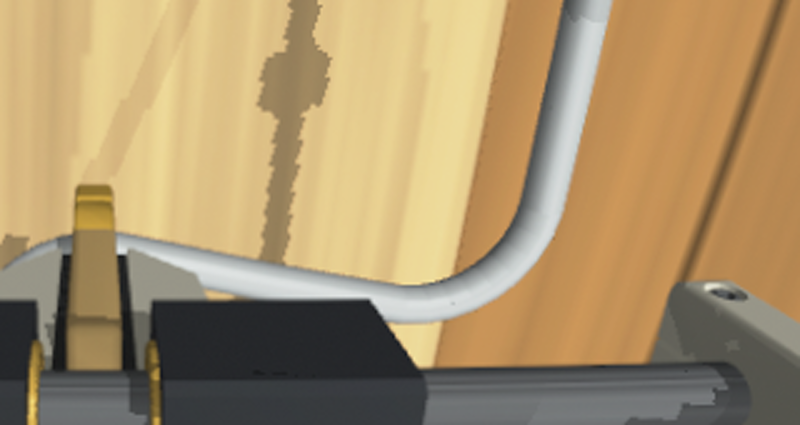

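```bash
python3 -m inch '[[[0.2,4,0,0.13],[0.3,3,0,0.06],[0,4,0,0],[0,0,0,0],[0,0,0,0]]]';python3 look.py w8
```

```text
time: 13.35
tool_pos: [0.5147, 0.0841, 0.1441]
tool_rot: [-3.141, 0.0, 1.483]
contact_force: [-0.2, 0.4, -0.9]
opening: 0.0096
[514.69  84.11 144.13] 1.4833286643049859 F tool [ 0.35 -0.23  0.87] M tool [-0.08  0.03 -0.01] grip 0.00964470837511519
[[324.   245.   259.    -1.01  29.  ]
 [338.   245.   259.    -1.03  37.84]
 [352.   244.   259.    -0.72  46.68]
 [366.   245.   259.    -1.1   55.6 ]
 [380.   245.   259.    -1.15  64.54]
 [394.   243.   257.     0.19  73.36]
 [408.   236.   253.     3.93  81.87]
 [422.   221.   245.    11.68  89.73]
 [436.   215.   229.    18.93  97.53]
 [520.   263.   267.   -11.54 160.68]
 [534.   264.   267.   -12.11 170.99]]
```

```bash
python3 -m inch '[[[-0.3,7,0,0],[-0.3,8,0,0],[-0.3,8,0,0],[0,8,0,0],[0,8,0,0],[0,8,0,0],[0,7,0,0],[0,4,0,0],[0,0,0,0],[0,0,0,0]]]';python3 look.py w9;python3 - <<'E'
import cv2
t=cv2.imread("pics/w9.png");cv2.imwrite("pics/w9c.png",cv2.resize(t[0:320,200:480],(525,600),interpolation=cv2.INTER_CUBIC))
E
```

```text
time: 14.65
tool_pos: [0.5723, 0.0781, 0.1441]
tool_rot: [-3.141, 0.0, 1.482]
contact_force: [0.5, -0.2, -1.3]
opening: 0.0099
[572.33  78.12 144.14] 1.4818458338976992 F tool [-0.18  0.5   1.28] M tool [-0.09 -0.01 -0.01] grip 0.00994120183981427
[[324.   228.   247.     8.85  28.5 ]
 [338.   215.   234.    17.4   36.66]
 [520.   263.   267.   -11.58 160.65]
 [534.   264.   267.   -12.16 170.96]]
```

View pics/w9c.png

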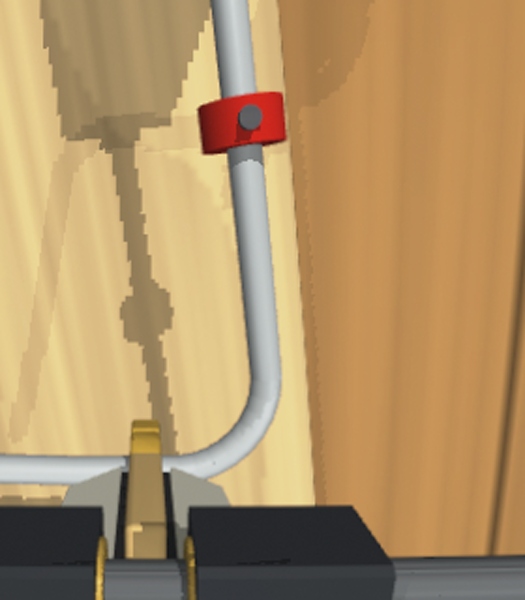

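```bash
python3 - <<'E'
from h import *
np.set_printoptions(suppress=True,linewidth=150,precision=1)
s=observe();T=Ro.from_euler("xyz",s["tool_rot"]).as_matrix();d=cam("wrist");im=d["img"].astype(float);sat=im[...,2]-im[...,0]
Q=[]
for r in list(range(4,46,8))+list(range(88,216,8)):
    g=np.where((abs(sat[r,305:352])<28)&(im[r,305:352,1]>60))[0]
    if len(g)<5: continue
    g=max(np.split(g,np.where(np.diff(g)>1)[0]+1),key=len)+305
    p=at_z(d,(r,(g[0]+g[-1])/2),.125);Q.append([r,g[0],g[-1],*(p[:2]*1000),*(T.T@(p-s["tool_pos"]))[:2]*1000])
Q=np.array(Q);print(Q)
L=Q[(Q[:,0]<180)];a=np.polyfit(L[:,4],L[:,3],1);print("last straight x=a*y+b",a,"heading",np.degrees(np.arctan(a[0])),"tool slope",np.polyfit(L[:,6],L[:,5],1))
# collar face: red on side silhouette
red=(sat>90)&(im[...,1]<80)
rr=np.where(red[30:110,300:360]);print("red rows",rr[0].min()+30,rr[0].max()+30)
for c in range(306,354,4):
    k=np.where(red[30:110,c])[0]
    if len(k): print(c,k.min()+30,k.max()+30,at_z(d,(k.max()+30.5,c),.125)[:2]*1000,at_z(d,(k.max()+30.5,c),.137)[:2]*1000)
E
```

```text
[[  4.  313.  331.  606.6 211.5 135.9  22.3]
 [ 12.  314.  332.  606.9 207.8 132.2  22.9]
 [ 20.  315.  333.  607.2 204.1 128.5  23.6]
 [ 28.  316.  334.  607.5 200.3 124.8  24.2]
 [ 36.  316.  335.  607.6 196.5 121.   24.6]
 [ 44.  317.  335.  607.6 192.6 117.2  25. ]
 [ 88.  322.  340.  609.3 170.7  95.5  28.5]
 [ 96.  323.  340.  609.3 166.5  91.4  29. ]
 [104.  324.  341.  609.7 162.4  87.2  29.7]
 [112.  325.  342.  610.1 158.1  83.   30.5]
 [120.  326.  342.  610.2 153.8  78.8  31. ]
 [128.  326.  343.  610.3 149.5  74.5  31.5]
 [136.  327.  344.  610.7 145.1  70.1  32.2]
 [144.  328.  344.  610.8 140.7  65.7  32.8]
 [152.  329.  345.  611.2 136.1  61.2  33.6]
 [160.  330.  346.  611.6 131.5  56.7  34.4]
 [168.  331.  347.  612.1 126.9  52.1  35.2]
 [176.  331.  347.  611.9 122.2  47.4  35.5]
 [184.  332.  348.  612.4 117.4  42.6  36.4]
 [192.  333.  348.  612.5 112.5  37.8  37. ]
 [200.  334.  349.  613.  107.5  32.9  37.9]
 [208.  333.  348.  612.3 102.6  27.9  37.6]]
last straight x=a*y+b [ -0.1 619.5] heading -3.461671050461579 tool slope [ -6.6 284.4]
red rows 49 79
310 56 62 [598.8 184.3] [597.5 182.7]
314 54 78 [600.4 176.2] [599.  175.1]
318 53 78 [602.5 176. ] [601. 175.]
322 52 77 [604.7 176.4] [603.  175.3]
326 52 77 [606.8 176.2] [605.  175.1]
330 51 76 [609.  176.5] [607.  175.4]
334 50 75 [611.1 176.8] [609.  175.7]
338 50 75 [613.3 176.7] [611.  175.6]
342 49 75 [615.4 176.5] [612.9 175.4]
346 49 74 [617.5 176.8] [615.  175.7]
350 51 74 [619.7 176.7] [616.9 175.6]
```

```bash
python3 -m inch '[[[0,4,0,0],[0,4,0,0],[0.3,4.3,0,-0.143],[0.3,4.3,0,-0.143],[0.3,4.3,0,-0.143],[0.3,4.3,0,-0.143],[0,0,0,0]]]';python3 look.py w10
```

```text
time: 15.62
tool_pos: [0.5976, 0.0807, 0.1441]
tool_rot: [3.142, 0.0, 2.053]
contact_force: [0.2, -0.3, -1.8]
opening: 0.01
[597.58  80.69 144.07] 2.052601303354271 F tool [-0.4   0.07  1.82] M tool [-0.15 -0.08  0.03] grip 0.01003407528887818
[[324.   215.   236.    17.19  27.81]
 [492.   243.   267.    -3.32 138.7 ]
 [506.   233.   253.     5.08 146.35]
 [520.   263.   267.   -10.89 160.31]
 [534.   264.   267.   -11.45 170.62]]
```

```bash
python3 -m inch '[[[0.3,4.3,0,-0.143],[0.3,4.3,0,-0.143],[0.3,4.3,0,-0.143],[0.4,4.3,0,-0.143],[0,0,0,0]]]';python3 look.py w11
```

```text
time: 16.3
tool_pos: [0.6094, 0.0927, 0.1441]
tool_rot: [-3.141, -0.0, 2.623]
contact_force: [0.9, -0.1, -1.6]
opening: 0.0096
[609.4   92.66 144.13] 2.622598524107287 F tool [-0.8   0.32  1.57] M tool [-0.11 -0.23  0.06] grip 0.009639101902481944
[[324.   224.   241.    13.2   27.77]
 [338.   216.   234.    18.11  36.11]
 [352.   215.   225.    21.35  44.46]
 [520.   263.   267.   -10.32 159.97]
 [534.   264.   267.   -10.88 170.27]]
```

```bash
python3 -m inch '[[[0.3,4.3,0,-0.143],[0.3,4.3,0,-0.143],[0.3,4.3,0,-0.143],[0.3,4.3,0,-0.148],[0,0,0,0]]]';python3 look.py w12
```

```text
time: 16.98
tool_pos: [0.6132, 0.1092, 0.1442]
tool_rot: [-3.142, 0.0, -3.085]
contact_force: [0.4, 0.6, -1.2]
opening: 0.0099
[613.23 109.18 144.22] -3.084595662755346 F tool [-0.45  0.56  1.19] M tool [-0.12 -0.2  -0.01] grip 0.00988569413538814
[[324.   245.   259.     0.69  28.55]
 [338.   245.   259.     0.68  37.38]
 [352.   245.   259.     0.66  46.25]
 [366.   245.   259.     0.63  55.14]
 [380.   244.   259.     0.94  64.04]
 [422.   244.   258.     1.15  91.11]
 [436.   244.   258.     1.09 100.28]
 [450.   244.   258.     1.02 109.53]
 [464.   243.   258.     1.29 118.81]
 [478.   243.   258.     1.2  128.25]
 [492.   243.   258.     1.11 137.81]
 [506.   243.   258.     1.   147.5 ]
 [520.   246.   255.     0.89 157.34]]
```

```bash
python3 -m inch '[[[0.3,8,0,0],[0.3,8,0,0],[0.1,8,0,0],[0.1,8,0,0],[0,8,0,0],[0,6,0,0],[0,4,0,0],[0,0,0,0],[0,0,0,0]]]';python3 look.py w13;python3 - <<'E'
import cv2
t=cv2.imread("pics/w13.png");cv2.imwrite("pics/w13c.png",cv2.resize(t[200:300,235:395],(800,500),interpolation=cv2.INTER_CUBIC))
E
```

```text
time: 18.15
tool_pos: [0.6098, 0.1596, 0.1444]
tool_rot: [3.14, 0.001, -3.08]
contact_force: [5.8, 0.8, -0.8]
opening: 0.0099
[609.8  159.57 144.38] -3.0804726076397513 F tool [-5.88  0.45  0.8 ] M tool [-0.41 -1.12  0.01] grip 0.00991032600544159
[[338.   245.   260.     0.18  37.32]
 [352.   245.   260.     0.15  46.2 ]
 [366.   245.   259.     0.45  55.09]
 [380.   245.   259.     0.4   64.04]
 [394.   245.   259.     0.34  73.04]
 [408.   245.   259.     0.28  82.1 ]
 [422.   245.   260.    -0.14  91.28]
 [436.   244.   260.     0.13 100.43]
 [450.   241.   264.    -0.31 109.78]
 [520.   256.   267.    -7.47 159.63]
 [534.   236.   267.    -0.34 167.75]
 [548.   215.   258.    10.22 174.82]]
```

View pics/w13c.png

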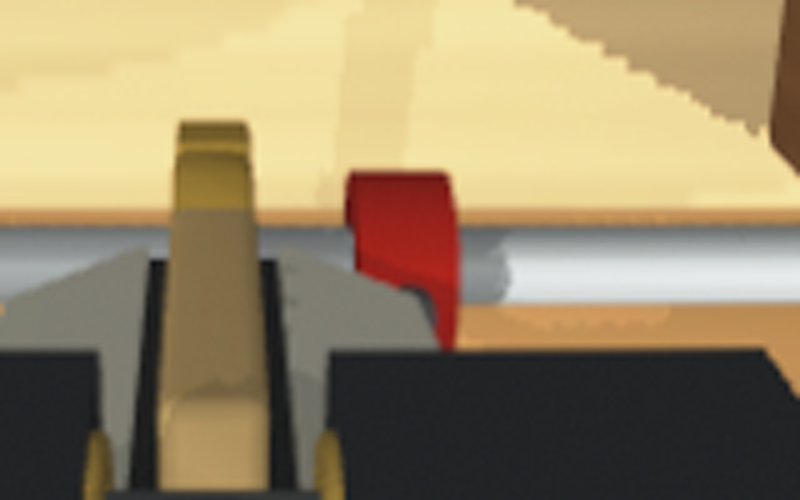

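```bash
python3 -m inch '[[[-0.5,3,0,0],[-0.4,3,0,0],[0,2,0,0],[0,0,0,0],[0,0,0,0]]]';python3 look.py w14|head -1; python3 -m inch '[[[0,1,0,0],[0,0,0,0]]]';python3 look.py w14|head -1;
```

```text
time: 18.82
tool_pos: [0.6096, 0.1673, 0.1442]
tool_rot: [3.141, -0.0, -3.08]
contact_force: [2.1, -0.3, 1.7]
opening: 0.0098
[609.63 167.29 144.16] -3.080275050942085 F tool [-2.05 -0.41 -1.71] M tool [-0.04 -0.49 -0.03] grip 0.009847745847439247
time: 19.12
tool_pos: [0.6097, 0.168, 0.1441]
tool_rot: [-3.141, -0.0, -3.08]
contact_force: [2.0, -0.4, 1.0]
opening: 0.01
[609.7  167.98 144.1 ] -3.0804129417773662 F tool [-1.96 -0.56 -0.97] M tool [ 0.18 -0.45  0.03] grip 0.010021814218988484
```

```bash
for i in 1; do python3 -m inch '[[[-0.4,1,0,0],[0,0,0,0]]]'; done; python3 look.py w14|head -1; python3 -m inch '[[[0,0.7,0,0],[0,0,0,0]]]';python3 look.py w14|head -1;python3 -m inch '[[[0,0.7,0,0],[0,0,0,0]]]'|tail -2;python3 look.py w14|head -1
```

```text
time: 19.42
tool_pos: [0.6099, 0.1692, 0.1439]
tool_rot: [3.141, -0.001, -3.08]
contact_force: [1.5, 0.0, -0.5]
opening: 0.0097
[609.88 169.23 143.92] -3.080263110934949 F tool [-1.47 -0.06  0.52] M tool [ 0.07 -0.29  0.  ] grip 0.009678790491683978
time: 19.73
tool_pos: [0.6098, 0.1699, 0.1439]
tool_rot: [3.142, -0.001, -3.08]
contact_force: [1.1, -0.1, -1.5]
opening: 0.0099
[609.83 169.89 143.91] -3.0803121319193534 F tool [-1.07 -0.17  1.46] M tool [-0.09 -0.21  0.03] grip 0.009914951848910754
contact_force: [0.7, -0.5, -1.3]
opening: 0.01
[609.87 170.56 144.04] -3.08029960430096 F tool [-0.7  -0.57  1.3 ] M tool [-0.08 -0.17 -0.09] grip 0.010044425840819726
```

```bash
for i in 1; do python3 -m inch '[[[0,0.7,0,0],[0,0,0,0]]]'|tail -2; python3 look.py w15|head -1; done; python3 -m inch '[[[0,0.7,0,0],[0,0,0,0]]]'|tail -2;python3 look.py w15|head -1;python3 - <<'E'
import cv2
t=cv2.imread("pics/w15.png");cv2.imwrite("pics/w15c.png",cv2.resize(t[200:300,235:395],(800,500),interpolation=cv2.INTER_CUBIC))
E
```

```text
contact_force: [-0.6, -0.8, -0.7]
opening: 0.0101
[610.   171.18 144.17] -3.0803527753186026 F tool [ 0.63 -0.72  0.68] M tool [-0.06 -0.16  0.03] grip 0.010075711877497204
contact_force: [0.3, 0.0, -1.7]
opening: 0.0098
[609.96 171.86 144.18] -3.0803382438631073 F tool [-0.34  0.    1.66] M tool [-0.11 -0.14  0.03] grip 0.009766731786037505
```

View pics/w15c.png

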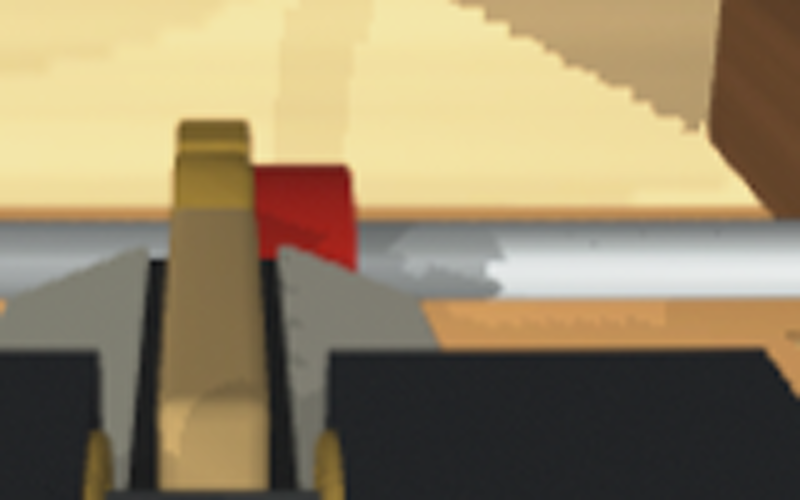

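```bash
python3 -m inch '[[[0,0.6,0,0],[0,0,0,0]]]'|tail -2; python3 look.py w16|head -1;python3 -m inch '[[[0,0.6,0,0],[0,0,0,0]]]'|tail -2;python3 look.py w16|head -1
```

```text
contact_force: [-0.8, -2.8, -1.0]
opening: 0.0102
[609.99 171.91 144.18] -3.0804935156848186 F tool [ 0.98 -2.7   1.  ] M tool [ 0.48 -0.11 -0.03] grip 0.010200798412619118
contact_force: [-0.3, -6.1, 0.3]
opening: 0.0101
[609.99 171.95 144.17] -3.0806792407159733 F tool [ 0.66 -6.07 -0.31] M tool [ 1.06 -0.07  0.  ] grip 0.010063327272459779
```

```bash
python3 -m inch '[[[0,-0.9,0.4,0],[0,0,0,0],[0,0,0,0]]]'|tail -2;python3 look.py w17|head -1;  python3 -m inch '[[[0,0,0.3,0],[0,0,0,0]]]'|tail -2;python3 look.py w17|head -1
```

```text
contact_force: [0.1, -5.7, 1.1]
opening: 0.0097
[610.05 171.96 144.02] -3.0804923281534764 F tool [ 0.22 -5.74 -1.11] M tool [ 0.97 -0.01 -0.01] grip 0.009733790347837081
contact_force: [-0.8, -4.3, 1.5]
opening: 0.0099
[610.12 171.97 143.87] -3.08041767626907 F tool [ 1.07 -4.26 -1.52] M tool [ 0.99  0.01 -0.04] grip 0.00989940308769296
```

```bash
python3 -m inch '[[[0,-0.3,0.2,0],[0,0,0,0],[0,0,0,0]]]'|tail -2;python3 look.py w18|head -1;  python3 -m inch '[[[0,0,0,0],[0,0,0,0],[0,0,0,0],[0,0,0,0],[0,0,0,0],[0,0,0,0]]]' 0.3 ;python3 look.py w19|head -1;python3 - <<'E'
import cv2
t=cv2.imread("pics/w19.png");cv2.imwrite("pics/w19c.png",cv2.resize(t[200:300,235:395],(800,500),interpolation=cv2.INTER_CUBIC))
E
```

```text
contact_force: [-0.4, -5.1, 2.0]
opening: 0.0098
[610.18 171.95 143.61] -3.080406582448758 F tool [ 0.67 -5.03 -1.98] M tool [ 0.88 -0.   -0.02] grip 0.009778380472967136
time: 23.48
tool_pos: [0.61, 0.1723, 0.1433]
tool_rot: [-3.142, 0.0, -3.08]
contact_force: [0.5, -0.5, 0.3]
opening: 0.0319
[609.98 172.26 143.3 ] -3.080426620391128 F tool [-0.5  -0.51 -0.34] M tool [-0.1  -0.14 -0.01] grip 0.0319365813001847
```

View pics/w19c.png

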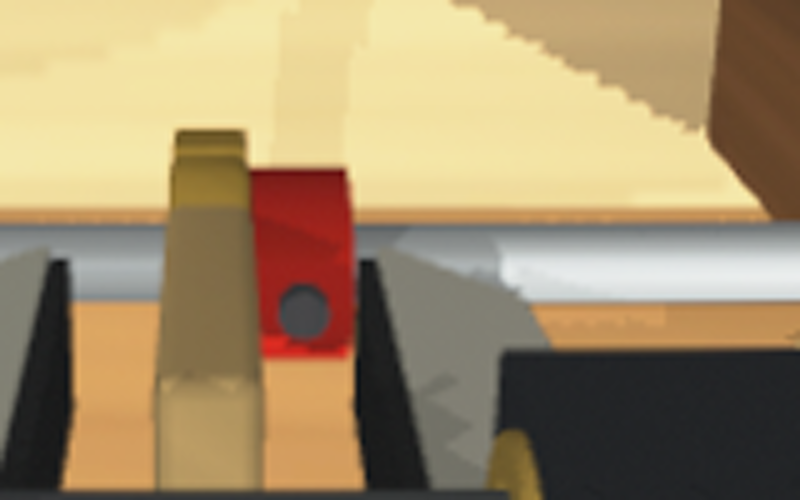

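The hanger hangs upright, with its ring flush against the collar and both jaws clear of the tab. That was picture 12 of 12, so I'll lift straight up and check the rest numerically.

```bash
python3 -m inch '[[[0,0,-5,0],[0,0,-8,0],[0,0,-12,0],[0,0,-15,0],[0,0,-15,0],[0,0,-15,0],[0,0,-15,0],[0,0,-15,0],[0,0,0,0],[0,0,0,0]]]';python3 - <<'E'
from h import *
np.set_printoptions(suppress=True,linewidth=150,precision=1)
for k in range(2):
    d=cam("wrist");im=d["img"].astype(float);sat=im[...,2]-im[...,0]
    red=(sat>90)&(im[...,1]<60);ys,xs=np.where(red);print("red box",ys.min(),ys.max(),xs.min(),xs.max())
print("pred tab top (eye y171.8,z123.5)",proj(d,[.6095,.1718,.1815]),"eye",proj(d,[.6095,.1718,.1235]),"face",proj(d,[.6088,.1768,.125]))
for n in("hanger_tab","hanger_eye"): print(n,[(r["at"],round(r["conf"],2)) for r in place_of("wrist",n)][:3])
r=int(np.median(ys));print(im[r,xs.min()-16:xs.min()+6])
t=cam("top")
for n in("hanger_tab","hanger_eye","dark_hanger"): print(n,[(r["at"],round(r["conf"],2)) for r in place_of("top",n)][:4])
print(proj(t,[.6095,.1718,.16]))
a=cv2.imread("pics/top0.png");dd=cv2.absdiff(a,t["img"]).max(2)>40;n,l,st,_=cv2.connectedComponentsWithStats(dd.astype(np.uint8));print("changed",[list(x) for x in st[1:] if x[4]>6])
E
```

```text
time: 24.78
tool_pos: [0.6097, 0.1722, 0.2427]
tool_rot: [-3.141, -0.001, -3.08]
contact_force: [0.0, 0.5, 0.1]
opening: 0.0322
red box 195 218 283 294
red box 195 219 283 295
pred tab top (eye y171.8,z123.5) [229.1 278.2] eye [206.9 278. ] face [207.  283.5]
hanger_tab [([215.1, 274.3], 0.67)]
hanger_eye [([208.1, 277.2], 0.58)]
[[157. 158. 153.]
 [158. 158. 153.]
 [158. 158. 154.]
 [145. 151. 150.]
 [ 97. 125. 139.]
 [ 74. 114. 135.]
 [ 72. 110. 132.]
 [ 73. 110. 131.]
 [ 72. 110. 131.]
 [ 72. 110. 130.]
 [ 72. 109. 130.]
 [ 71. 108. 129.]
 [ 72. 109. 130.]
 [ 70. 107. 128.]
 [ 69. 106. 126.]
 [ 68. 101. 142.]
 [ 55.  81. 185.]
 [ 34.  42. 210.]
 [ 33.  42. 210.]
 [ 33.  42. 210.]
 [ 31.  41. 210.]
 [ 33.  42. 210.]]
hanger_tab [([264.7, 419.5], 0.55), ([258.8, 370.6], 0.5)]
hanger_eye [([243.6, 145.2], 0.64), ([254.6, 365.2], 0.51), ([266.3, 416.8], 0.38)]
dark_hanger [([211.6, 366.2], 0.55)]
[201.7 219.5]
changed [[np.int32(109), np.int32(153), np.int32(281), np.int32(267), np.int32(24779)], [np.int32(249), np.int32(211), np.int32(4), np.int32(25), np.int32(47)], [np.int32(254), 
[... 1619 characters left out ...]
, np.int32(6), np.int32(5), np.int32(7)], [np.int32(360), np.int32(338), np.int32(9), np.int32(9), np.int32(18)], [np.int32(347), np.int32(341), np.int32(8), np.int32(8), np.int32(26)], [np.int32(385), np.int32(346), np.int32(160), np.int32(74), np.int32(6733)], [np.int32(401), np.int32(364), np.int32(28), np.int32(9), np.int32(107)], [np.int32(558), np.int32(379), np.int32(2), np.int32(30), np.int32(44)], [np.int32(494), np.int32(382), np.int32(3), np.int32(3), np.int32(7)], [np.int32(394), np.int32(391), np.int32(11), np.int32(6), np.int32(44)], [np.int32(305), np.int32(396), np.int32(11), np.int32(24), np.int32(130)], [np.int32(299), np.int32(409), np.int32(5), np.int32(9), np.int32(28)]]
```

```bash
python3 -c "
from cell import *
print(observe()['time'],observe()['contact_force']);print(hand_in())"
```

```text
25.175 [-0.01045138  0.37721459 -0.6113532 ]
the job is handed in; nothing more can be done
None
```

The brass hanger is on the rail, hanging against the red stop collar, and I've handed the job in at 25.2 s. I lifted it from its stand, threaded it over the tip and eased it round both bends.

- **Sliding forces:** they stayed within about 3 N. The exception was about 6 N sideways on the last straight, from a steering offset that I corrected.
- **Press on the collar:** I felt contact at about 3 N. It rose to about 7 N over the last two small steps, and was still about 5 N when I let go because backing off did little.
- **Last checks:** the final close view showed it upright and flush with the collar. After the gripper was lifted clear, the wrist picture showed brass next to red with no steel between. The contact force was about zero.
- **Dark hanger:** the top picture showed no change where the dark hanger stands.
- **Top-view check that disagreed:** the network did not find the hanger on the rail in the top picture, because the arm covered it. Its best guess was a false hit elsewhere.
- **Not checked:** the top picture's other changed patches overlap the arm and its shadow, so I could not check objects under them there. I had used all 12 picture views by then.

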